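Lock the decorating wheel

ROBOT

A 7-joint arm with a two-finger parallel gripper is mounted at the origin on the work surface. World frame = base frame: x ahead of the robot, y to its left, z up, the work surface at z = 0. Lengths are in m, angles in rad, forces in N, time in s.
With the tool pointing down it reaches from about 0.425 to 0.875 m from the base axis. Payload 4.7 kg.
Tool frame: the origin (TCP) lies between the finger pads; the fingertips stand 22 mm ahead of it and the grasp point (between the pads) lies 3 mm ahead of it; z points along the fingers, y is the line along which they close (so a half turn about z gives the same grasp; the last joint's range is limited). The gripper opens to 87 mm and grips with 3 to 60 N. Pads are 19 mm wide; open, the fingers measure 117 mm over their backs; the gripper's body (75 mm by 190 mm) begins 51 mm behind the grasp point.
Start: joints at [1.207, 0.321, -0.07, 1.45, 0.023, 1.371, -0.057], TCP at [0.24, -0.604, 0.245] pointing down, gripper open.
Joint ranges: [-2.86, 2.86], [-0.3, 2.09], [-1.38, 1.24], [0.06, 2.45], [-1.56, 4.7], [0.09, 2.05], [-2.69, 2.69]. Speed limits (rad/s): [2.57, 2.57, 3.14, 3.14, 3.14, 3.14, 3.14].

INTERFACE

Orientations are given as a unit quaternion [w, x, y, z].
In Python, from plant import * gives the robot as it stands.
- The arm moves only by the shell command python3 -m creep 'ROWS'. ROWS is JSON, one flat list of numbers, 7 for each row, row after row: the turn, a rotation vector about the tool's x, y, z in degrees, then the shift along the tool's x, y, z in cm, then the finger opening in cm, from 0 to 8.7. In form: [wx, wy, wz, tx, ty, tz, claw, wx, wy, wz, tx, ty, tz, claw, ...]. A call has 1 to 10 rows; each row shifts and turns the commanded pose from where the row before left it, along the tool's axes as they then stand; what a row does not reach is not made up. A row lasts 1/8 s, in which the tool goes at most 62.5 mm and 10.7 degrees, less where a joint would pass 70% of its speed; a pose out of reach is approached as far as the arm can. A call with a gripper value outside its range is refused whole. The fingers move at their own pace and stop on an object; the grip force is fixed at half the most. Time passes only in rows, so rows that do not move let the fingers close. It gives the time, the measured TCP pose, the force, the opening and the grip force at its end, in the units of the state.
- get_state(): the state, without advancing time (a new reading comes with each control period).
- get_image(name): name is "scene" or "top" or "wrist"; returns a dict with "frame" (384x512x3 uint8, red, green, blue), "depth" (384x512 float32, m along the optical axis (not along the pixel's ray), 0 where there is no reading), "intrinsics" (3x3 intrinsics, pixels), "dist" ([k1, k2, p1, p2, k3] as OpenCV has them; the pictures are not rectified), "extrinsics" (4x4, takes a point from camera to world coordinates); the wrist camera has in their place "T_tool_cam" (4x4, takes a point from camera to tool coordinates, whose origin is the TCP and whose axes are the flange's). Camera axes: x right, y up, looking along -z (the intrinsics and any distortion apply to the point x, -y, -z); pixel columns grow to the right and rows downward; lengths in m; the calibration is good to about 2 mm. A picture is of the moment at which its call begins: read the wrist's pose just before it.
- sign_off(): hands the job in; it is judged then, once.
The state is a dict: "clock": time; "joints": joint angles; "qd": joint speeds; "joint_efforts": joint torques, N m; "ee_pos": TCP position; "ee_rot": TCP orientation; "wrist_force": force on the tool from outside, world axes, zero at the start; "wrist_torque": the same for the moment, N m; "opening": finger opening in m; "grip_force": force on a finger pad.
Only numpy, scipy, OpenCV 4.12 (cv2) and the standard library are available. Lean on these libraries where they do the work, as an engineer would, in place of code of your own. Each camera call takes 0.05 s, during which the arm holds its last target. There are 200 camera calls.

TASK

The potter's decorating wheel has to be locked with the clay bowl on it: push the upright peg on its rim round, either way, until the slot in the disc's edge faces the lock bar, then push the bar by its post fully home into the slot. Work with the fingertips only and turn gently, so that the bowl stays standing on the middle of the wheel; do not lift or shift the bowl or anything else on the table.

Things in the scene. Friction and masses are not known exactly. Their poses are not given: they have to be found in the camera images.
- stand: grey stand, fixed to the table: round foot 170 mm wide, foot strip along its own -y ending 170 mm from the axis (free table beyond it). On the strip a guide, 34 mm wide, 30 mm long, centred 150 mm from the axis, top at 101 mm, carries the lock bar, which always lies on the stand's -y side. Origin: on the table under the wheel's axis; z up
- wheel (a joint): turn of the wheel about its upright axis, rad, growing counter-clockwise from above. At 0, and equally at 6.283, the slot faces the lock bar (stand's -y) and the peg is at the stand's +y; at q the peg is at stand angle pi/2 + q. Range -1.5 to 7.8, starts 0.8 to 5.4; stays where left (friction 0.12 N m, 1.3 N at the peg)
- bar (a joint): travel of the lock bar towards the wheel's axis, m: 0 drawn back, 0.045 fully home (hard stop); starts 0 to 0.006, stays where left (3 N of friction). Steel bar 12 x 12 mm with a rounded nose, level with the disc; the nose meets the disc's edge at about 0.012 and is stopped there unless the slot is in line (within about 4 mm it guides itself in)
- slot_mouth (a point): middle of the open end of the only slot in the aluminium disc's edge, 115 mm from the axis, 90 mm above the table. Slot 17 mm wide, runs in to 78 mm from the axis. Disc 230 mm wide, underside 84 mm and top 96 mm above the table, with a raised round centre 156 mm wide, top at 100 mm
- peg_top (a point): top centre of the upright steel peg on the disc: 12 mm thick, 98 mm from the axis, opposite the slot; rises from the disc at 96 mm to 131 mm above the table
- bar_nose (a point): tip of the lock bar's nose, on its centre line, 90 mm above the table
- bar_post (a point): top centre of the upright round post on the back end of the lock bar: 16 mm thick, 82 to 134 mm above the table, 95 mm behind the nose tip; 222 mm from the wheel's axis when drawn back
- wheel_axis (a point): point on the wheel's axis at the top of its raised centre, 100 mm above the table
- bowl: small ochre clay bowl with a painted band, loose on the middle of the wheel: 72 mm wide, 50 mm tall, its foot 44 mm wide. Origin: centre of its underside, 100 mm above the table
- paint_cup: black plastic paint cup, 54 mm wide, 50 mm tall, stands on the table beside the bar's +x side; bystander. Origin: centre of its underside
- glaze_cup: terracotta cup, 60 mm wide, 55 mm tall, stands on the table on the bar's -x side; bystander. Origin: centre of its underside
- brush: wooden paint brush, 170 mm long, lying on the table along its own x; bystander. Origin: underside of its middle
- slip_jar: clear jar with a white lid, 64 mm wide, 95 mm tall; bystander. Origin: centre of its underside
- wood_rib: flat wooden potter's rib, 100 x 50 x 8 mm, lying on the table; bystander. Origin: centre of its underside
- planter: small ochre clay planter with a painted band, 100 mm wide, 90 mm tall; bystander. Origin: centre of its underside
There are look-alikes about, which are no part of the job. Leave any red or turquoise look-alike of the bowl alone.

How it is judged:
By the outcome, as a careful person would: the job done as asked, in the order asked, and still so for the second after the job is handed in, with the robot touching nothing.
It also fails if it takes over 61 s, if anything falls off the work surface, if the arm or the gripper's body presses on something with over 40 N, if the wrist force passes 120 N, or if a joint passes its speed limit or range.

## Working session

There is one attempt and no reset: what is moved stays moved. The work goes in short steps, Python scripts to look and compute and a shell command to move; the robot and the scene stay as the last step left them, time stands still between calls to the robot, and variables do not carry over. Pictures are saved under pics/ and viewed, at most 10 in all, crops included, and the job is handed in when it is done.

```bash
mkdir -p pics; cat > h.py <<'E'
from plant import *
import numpy as np, cv2
def save(n,f): cv2.imwrite('pics/'+n,cv2.cvtColor(f,cv2.COLOR_RGB2BGR))
def ext(im,st=None):
    if 'extrinsics' in im: return np.array(im['extrinsics'])
    from scipy.spatial.transform import Rotation as R
    w,x,y,z=st['ee_rot']; T=np.eye(4); T[:3,:3]=R.from_quat([x,y,z,w]).as_matrix(); T[:3,3]=st['ee_pos']
    return T@np.array(im['T_tool_cam'])
def ray(im,uv,st=None):
    E=ext(im,st); p=cv2.undistortPoints(np.array(uv,float).reshape(-1,1,2),np.array(im['intrinsics']),np.array(im['dist'])).reshape(-1,2)
    d=np.c_[p[:,0],-p[:,1],-np.ones(len(p))]
    return E[:3,3],d@E[:3,:3].T
def onz(im,uv,z,st=None):
    o,d=ray(im,uv,st); return o+d*((z-o[2])/d[:,2])[:,None]
def dep(im,uv,st=None):
    o,d=ray(im,uv,st); q=np.array(uv,int).reshape(-1,2); return o+d*im['depth'][q[:,1],q[:,0]][:,None]
E
python3 - <<'E'
from h import *
import pickle
a=get_image('top');b=get_image('scene')
pickle.dump((a,b),open('im0.pkl','wb'))
save('t0.png',a['frame']);save('s0.png',b['frame'])
s=get_state();print(s['clock'],s['ee_pos'],s['ee_rot'],a['extrinsics'],b['extrinsics'])
E
```

```text
0.1 [ 0.23955711 -0.60376058  0.2435723 ] [-8.16695581e-04  9.82205745e-01  1.87806178e-01 -2.15328906e-04] [[ 3.69294800e-03  9.97115758e-01 -7.58058539e-02  4.81283229e-01]
 [-9.99941797e-01  2.91365887e-03 -1.03880882e-02  2.34535856e-04]
 [-1.01372540e-02  7.58398045e-02  9.97068483e-01  1.11570396e+00]
 [ 0.00000000e+00  0.00000000e+00  0.00000000e+00  1.00000000e+00]] [[-0.44717513 -0.6581023   0.60575222  1.33339303]
 [ 0.89427993 -0.31588816  0.31698278  0.43014577]
 [-0.01725714  0.68345887  0.72978501  1.05467184]
 [ 0.          0.          0.          1.        ]]
```

View pics/t0.png

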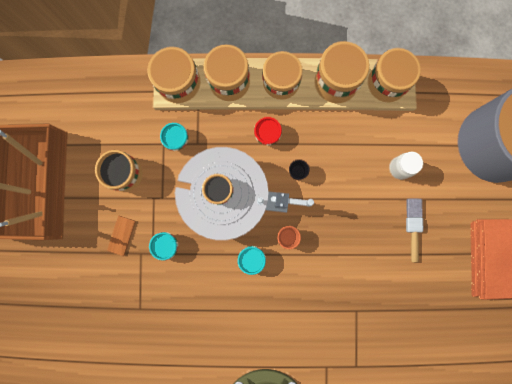

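View pics/s0.png

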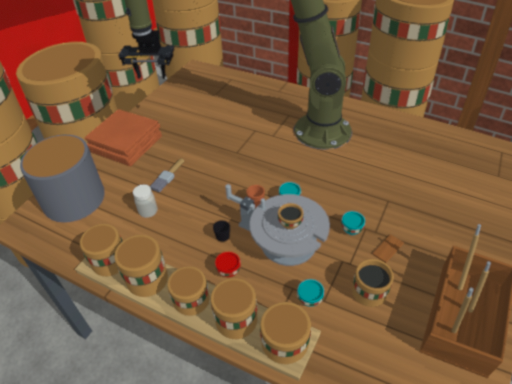

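The top view shows the wheel centred near (222,193), its bowl at (217,189), the bar post at about (310,202), and a slot at about (183,186). The peg should therefore be near (262,202). The bowl look-alikes are red (268,130), turquoise (174,137), (163,246) and (252,260), and the ochre planter (117,170). I choose the ochre bowl on the wheel. A close crop will check this.

```bash
python3 - <<'E'
from h import *
import pickle
a,b=pickle.load(open('im0.pkl','rb'))
c=cv2.resize(a['frame'][130:255,160:330],None,fx=4,fy=4,interpolation=cv2.INTER_CUBIC)
d=cv2.resize(b['frame'][165:275,190:360],None,fx=4,fy=4,interpolation=cv2.INTER_CUBIC)
save('c0.png',c);save('c1.png',d)
E
```

```text
(no output)
```

View pics/c0.png

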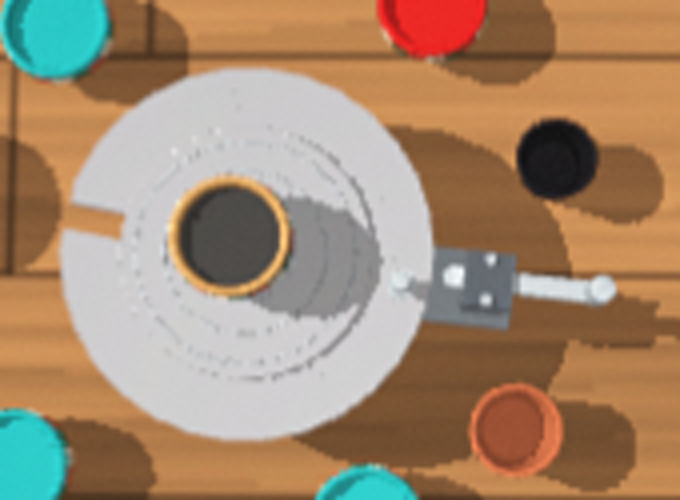

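View pics/c1.png

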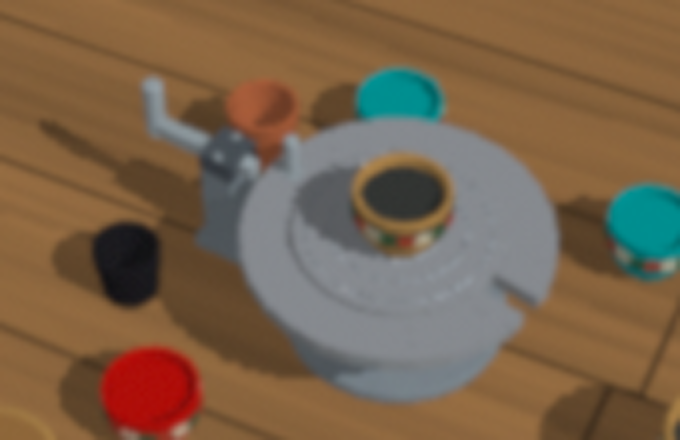

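The crop confirms one ochre bowl on the wheel, seen at crop pixel (230,236). The peg top is at (399,280), the post top at (602,289) and the slot mouth at (64,218). The guide's bolts (454,274) and so on are not the peg.

```bash
python3 - <<'E'
from h import *
import pickle
a,b=pickle.load(open('im0.pkl','rb'))
f=lambda x,y:((x+.5)/4-.5+160,(y+.5)/4-.5+130)
peg=onz(a,[f(399,280)],.131)[0];post=onz(a,[f(602,289)],.134)[0];slot=onz(a,[f(66,217)],.095)[0]
bowl=onz(a,[f(230,236)],.150)[0]
hsv=cv2.cvtColor(a['frame'],cv2.COLOR_RGB2HSV)
m=((hsv[...,1]<40)&(hsv[...,2]>120)).astype(np.uint8); m[:,269:]=0;m[:140]=0;m[245:]=0;m[:,:170]=0
c=max(cv2.findContours(m,0,1)[0],key=cv2.contourArea)
h=cv2.convexHull(c).reshape(-1,2).astype(float)
P=onz(a,h,.096)[:,:2]
from scipy.optimize import least_squares
r=least_squares(lambda p:np.hypot(*(P-p[:2]).T)-p[2],[.5,.1,.115],loss='soft_l1',f_scale=.002)
print('disc',r.x,np.abs(r.fun).max())
C=r.x[:2]
ang=lambda p:np.degrees(np.arctan2(p[1]-C[1],p[0]-C[0]))
for n,p in dict(peg=peg,post=post,slot=slot,bowl=bowl).items(): print(n,p.round(4),ang(p).round(1),np.hypot(*(p[:2]-C)).round(4))
g=lambda x,y:((x+.5)/4-.5+190,(y+.5)/4-.5+165)
print('scene peg',onz(b,[g(291,142)],.131),'post',onz(b,[g(152,83)],.134))
for n,px,z in (('paint',f(557,158),.05),('glaze',f(515,428),.055),('red',f(433,10),.05),('turq',f(368,405),.05),('turq2',f(55,25),.05),('turq3',f(8,465),.05)): print(n,onz(a,[px],z)[0].round(3))
E
```

```text
disc [0.56870387 0.11044383 0.11496995] 0.007205514458308596
peg [0.5495 0.0156 0.131 ] -101.5 0.0967
post [ 0.5443 -0.1045  0.134 ] -96.5 0.2163
slot [0.5905 0.2232 0.095 ] 79.0 0.1148
bowl [0.5736 0.1142 0.15  ] 37.2 0.0062
scene peg [[0.55423003 0.01701652 0.131     ]] post [[ 0.5471578  -0.10391036  0.134     ]]
paint [ 0.634 -0.085  0.05 ]
glaze [ 0.461 -0.057  0.055]
red [ 0.732 -0.005  0.05 ]
turq [0.475 0.036 0.05 ]
turq2 [0.722 0.243 0.05 ]
turq3 [0.435 0.268 0.05 ]
```

```bash
python3 -m creep '[0,0,0,3.7,-3.3,0,4, 0,0,0,3.7,-3.3,0,4, 0,0,0,3.7,-3.3,0,4, 0,0,0,3.7,-3.3,0,4, 0,0,0,3.7,-3.3,0,4, 0,0,0,3.7,-3.3,0,4, 0,0,0,3.7,-3.3,0,4, 0,0,0,3.7,-3.3,0,4, 0,0,0,3.7,-3.3,0,4, 0,0,0,3.7,-3.3,0,4]'
python3 -m creep '[0,0,0,3.7,-3.3,0,3, 0,0,0,3.7,-3.3,0,3, 0,0,0,3.7,-3.3,0,3, 0,0,0,3.7,-3.3,0,3, 0,0,-9.5,0,0,0,3, 0,0,-9.5,0,0,0,3, 0,0,-9.5,0,0,0,3, 0,0,-9.5,0,0,0,3, 0,0,-9.5,0,0,0,3, 0,0,-9.3,0,0,0,3]'
python3 - <<'E'
from h import *
import pickle
s=get_state();w=get_image('wrist');t=get_image('top');pickle.dump((s,w,t),open('im1.pkl','wb'))
save('w1.png',w['frame']);print(s['clock'],s['ee_pos'],s['ee_rot'],s['joints'])
E
```

```text
clock: 1.35
ee_pos: [0.4622, -0.1594, 0.2443]
ee_rot: [0.0, 0.982, 0.188, -0.0]
wrist_force: [0.1, -0.8, -0.7]
opening: 0.0401
grip_force: 0.0
clock: 2.6
ee_pos: [0.5505, 0.0162, 0.2441]
ee_rot: [-0.0, 0.773, 0.634, -0.0]
wrist_force: [0.6, -0.4, 0.9]
opening: 0.03
grip_force: 0.0
2.6 [0.55047527 0.01624757 0.24406835] [-2.60135460e-04  7.72988238e-01  6.34420197e-01 -3.59399854e-04] [ 0.59164184  0.17049935 -0.74110096  1.67917555  0.11790725  1.33853443
 -0.36583094]
```

View pics/w1.png

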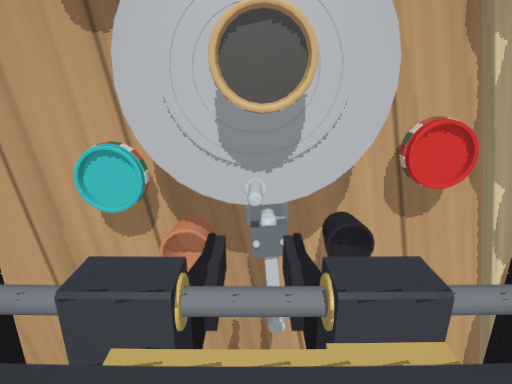

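The wrist view shows the peg top at (255,184), between the fingers' approach line, the post top at (277,326) partly hidden, and the bowl rim at (263,54).

```bash
python3 - <<'E'
from h import *
import pickle
s,w,t=pickle.load(open('im1.pkl','rb'))
print('peg',onz(w,[(255,184)],.131,s),'post',onz(w,[(277,326)],.134,s),'bowl',onz(w,[(263,54)],.15,s))
hsv=cv2.cvtColor(w['frame'],cv2.COLOR_RGB2HSV)
m=((hsv[...,1]<40)&(hsv[...,2]>90)).astype(np.uint8); m[205:]=0;m[:,:105]=0;m[:,402:]=0
c=max(cv2.findContours(m,0,1)[0],key=cv2.contourArea)
h=cv2.convexHull(c).reshape(-1,2).astype(float);h=h[(h[:,1]>5)&(h[:,1]<203)]
P=onz(w,h,.096,s)[:,:2]
from scipy.optimize import least_squares
r=least_squares(lambda p:np.hypot(*(P-p[:2]).T)-p[2],[.57,.11,.115],loss='soft_l1',f_scale=.001)
print('disc',r.x,np.abs(r.fun).max(),len(P))
z=onz(w,[(x,212) for x in (245,290)],.101,s);z2=onz(w,[(x,252) for x in (251,288)],.101,s);print('guide mids',z.mean(0),z2.mean(0))
# tcp yaw
x,y=s['ee_rot'][1:3];print('yaw y',np.degrees(np.arctan2(2*y*y-1,2*x*y)))
E
```

```text
peg [[0.5526986  0.02695285 0.131     ]] post [[ 0.54650785 -0.10440771  0.134     ]] bowl [[0.57566298 0.11647856 0.15      ]]
disc [0.56978767 0.11067095 0.11541634] 0.0004075282855960233 33
guide mids [ 0.55684889 -0.00922962  0.101     ] [ 0.55141658 -0.04845777  0.101     ]
yaw y -11.246012149509568
```

```bash
python3 - <<'E'
from h import *
import pickle
s,w,t=pickle.load(open('im1.pkl','rb'))
for v in range(176,212,3): print(v,dep(w,[(255,v)],s)[0].round(4))
print(ext(w,s).round(3))
E
```

```text
176 [0.5522 0.0241 0.0965]
179 [0.5516 0.0215 0.0965]
182 [0.5514 0.0203 0.1018]
185 [0.5514 0.0203 0.1109]
188 [0.5514 0.0205 0.1201]
191 [0.5514 0.0202 0.1271]
194 [0.5511 0.019  0.1312]
197 [0.5506 0.0162 0.1297]
200 [0.5502 0.0142 0.1312]
203 [0.5497 0.012  0.1319]
206 [ 0.543  -0.0223  0.043 ]
209 [ 0.5429 -0.0225  0.0514]
[[ 0.981  0.185  0.062  0.567]
 [-0.195  0.933  0.301  0.1  ]
 [-0.002 -0.307  0.952  0.384]
 [ 0.     0.     0.     1.   ]]
```

```bash
python3 -m creep '[0,0,0,-0.1,0,3,3, 0,0,0,0,0,3,3, 0,0,0,0,0,3,3, 0,0,0,0,0,1.6,3, 0,0,0,0,0,1,3, 0,0,0,0,0,0,2, 0,0,0,0,0,0,2]'
python3 -m creep '[0,0,0,0,-0.1,0,2, 0,0,2,0.01,-0.34,0,2, 0,0,3,0.01,-0.51,0,2, 0,0,4,0.02,-0.68,0,2, 0,0,4,0.02,-0.68,0,2, 0,0,4,0.02,-0.68,0,2]'
```

```text
clock: 3.58
ee_pos: [0.5513, 0.0154, 0.1295]
ee_rot: [0.001, 0.775, 0.632, 0.001]
wrist_force: [0.8, -0.3, 0.3]
opening: 0.0218
grip_force: 0.0
clock: 4.32
ee_pos: [0.5229, 0.0255, 0.1291]
ee_rot: [0.001, 0.861, 0.509, 0.001]
wrist_force: [2.7, -0.9, 0.5]
opening: 0.0197
grip_force: 0.6
```

```bash
R='see'; python3 -m creep '[0,0,4,0.02,-0.68,0,2, 0,0,4,0.02,-0.68,0,2, 0,0,4,0.02,-0.68,0,2, 0,0,4,0.02,-0.68,0,2, 0,0,4,0.02,-0.68,0,2, 0,0,4,0.02,-0.68,0,2, 0,0,4,0.02,-0.68,0,2, 0,0,4,0.02,-0.68,0,2, 0,0,4,0.02,-0.68,0,2, 0,0,4,0.02,-0.68,0,2]'
python3 - <<'E'
from h import *
s=get_state();d=np.array(s['ee_pos'][:2])-[.5695,.1105];x,y=s['ee_rot'][1:3]
print(np.hypot(*d),np.degrees(np.arctan2(d[1],d[0])),np.degrees(np.arctan2(2*y*y-1,2*x*y)),s['joints'])
t=get_image('top');save('t2.png',t['frame'])
E
```

```text
clock: 5.58
ee_pos: [0.4786, 0.0749, 0.1291]
ee_rot: [0.001, 0.983, 0.184, 0.001]
wrist_force: [1.7, -0.3, -0.2]
opening: 0.0198
grip_force: 0.6
0.09766016974626117 -158.61271194639016 -68.77411957591454 [ 0.44927912  0.10487902 -0.68682042  1.97362799  0.07643182  1.08621527
 -1.4707185 ]
```

```bash
python3 -m creep '[0,0,4,0.02,-0.68,0,2, 0,0,4,0.02,-0.68,0,2, 0,0,4,0.02,-0.68,0,2, 0,0,4,0.02,-0.68,0,2, 0,0,4,0.02,-0.68,0,2, 0,0,4,0.02,-0.68,0,2, 0,0,4,0.02,-0.68,0,2, 0,0,3,0.01,-0.51,0,2, 0,0,2,0.01,-0.34,0,2, 0,0,0,0,0,0,2]'
python3 - <<'E'
from h import *
s=get_state();d=np.array(s['ee_pos'][:2])-[.5695,.1105];x,y=s['ee_rot'][1:3]
print(np.hypot(*d),np.degrees(np.arctan2(d[1],d[0])),np.degrees(np.arctan2(2*y*y-1,2*x*y)),s['joints'])
E
```

```text
clock: 6.88
ee_pos: [0.473, 0.1303, 0.1287]
ee_rot: [0.0, 0.995, -0.1, 0.0]
wrist_force: [-0.2, -0.5, -0.1]
opening: 0.0201
grip_force: 0.0
0.09850833361755204 168.42926325549118 -101.51091719612198 [ 0.33943777  0.12356044 -0.69543751  1.95869686  0.08932488  1.08942177
 -2.16537716]
```

```bash
python3 -m creep '[0,0,0,0,0.3,0,2.5, 0,0,0,0,0,-3,2.5, 0,0,0,0,0,-3,3, 0,0,-10,0,0,0,3, 0,0,-10,0,0,0,3, 0,0,-10,0,0,0,3, 0,0,-10,0,0,0,3, 0,0,-10,0,0,0,3, 0,0,-10,0,0,0,3, 0,0,-10,0,0,0,3]'
python3 -m creep '[0,0,-10,0,0,0,3, 0,0,-10,0,0,0,3, 0,0,-10,0,0,0,3, 0,0,-10,0,0,0,3, 0,0,-10,0,0,0,3, 0,0,-10,0,0,0,3, 0,0,-10,0,0,0,3, 0,0,-10,0,0,0,3, 0,0,-10,0,0,0,3, 0,0,-10,0,0,0,3]'
python3 -m creep '[0,0,-10,0,0,0,3, 0,0,0,0,0,0,3]'
python3 - <<'E'
from h import *
s=get_state();w=get_image('wrist');d=np.array(s['ee_pos'][:2])-[.5695,.1105];x,y=s['ee_rot'][1:3]
print(np.hypot(*d),np.degrees(np.arctan2(d[1],d[0])),np.degrees(np.arctan2(2*y*y-1,2*x*y)),s['joints'])
E=ext(w,s)
K=np.array(w['intrinsics']);u,v=np.meshgrid(range(512),range(384))
P=dep(w,np.c_[u.ravel(),v.ravel()],s);r=np.hypot(P[:,0]-.5695,P[:,1]-.1105)
m=(P[:,2]>.124)&(P[:,2]<.134)&(abs(r-.098)<.012)&(P[:,0]<.55)
print(m.sum(),np.median(P[m],0),P[m].min(0),P[m].max(0))
E
```

```text
clock: 8.12
ee_pos: [0.4723, 0.1268, 0.1884]
ee_rot: [0.0, 0.871, 0.491, -0.0]
wrist_force: [1.0, 0.3, -0.1]
opening: 0.0299
grip_force: 0.0
clock: 9.38
ee_pos: [0.4723, 0.1268, 0.1884]
ee_rot: [-0.0, 0.184, 0.983, -0.0]
wrist_force: [-0.7, 0.7, -0.0]
opening: 0.0297
grip_force: 0.0
clock: 9.62
ee_pos: [0.4724, 0.1269, 0.1885]
ee_rot: [-0.0, 0.102, 0.995, -0.0]
wrist_force: [0.0, -0.6, 0.2]
opening: 0.0299
grip_force: 0.0
0.09852362350091441 170.41507260149993 78.3375352776493 [ 0.4687821   0.05865358 -0.80150529  1.89059497  0.0451803   1.21070186
  1.01944739]
303 [0.47181468 0.12636043 0.1306153 ] [0.46725008 0.12038799 0.12409491] [0.47883491 0.13210532 0.13285809]
```

```bash
python3 -m creep '[0,0,0,0,0,2.5,3, 0,0,0,0,0,2.5,3, 0,0,0,0,0,1,2.5, 0,0,-2,0,0,0,2, 0,0,0,0,0.2,0,2, 0,0,0,0,0.2,0,2, 0,0,2,-0.01,0.34,0,2, 0,0,3,-0.01,0.51,0,2, 0,0,4,-0.02,0.68,0,2, 0,0,4,-0.02,0.68,0,2]'
python3 -m creep '[0,0,4,-0.02,0.68,0,2, 0,0,4,-0.02,0.68,0,2, 0,0,4,-0.02,0.68,0,2, 0,0,4,-0.02,0.68,0,2, 0,0,4,-0.02,0.68,0,2, 0,0,4,-0.02,0.68,0,2, 0,0,4,-0.02,0.68,0,2, 0,0,4,-0.02,0.68,0,2, 0,0,4,-0.02,0.68,0,2, 0,0,4,-0.02,0.68,0,2]'
python3 - <<'E'
from h import *
s=get_state();d=np.array(s['ee_pos'][:2])-[.5695,.1105];x,y=s['ee_rot'][1:3]
print(np.hypot(*d),np.degrees(np.arctan2(d[1],d[0])),np.degrees(np.arctan2(2*y*y-1,2*x*y)),s['joints'])
E
```

```text
clock: 10.92
ee_pos: [0.4798, 0.152, 0.1291]
ee_rot: [0.001, 0.197, 0.98, -0.0]
wrist_force: [0.6, -0.4, -0.0]
opening: 0.02
grip_force: 0.6
clock: 12.18
ee_pos: [0.5242, 0.2014, 0.1288]
ee_rot: [0.0, 0.52, 0.854, -0.0]
wrist_force: [-1.0, -1.9, 0.2]
opening: 0.0197
grip_force: 0.6
0.10157012687738838 116.47679943893624 27.279227451279052 [ 0.1934118   0.29477817 -0.70090772  1.7936052   0.20970895  1.12915788
 -0.10056627]
```

```bash
python3 -m creep '[0,0,4,-0.07,0.68,0,2, 0,0,4,-0.07,0.68,0,2, 0,0,4,-0.07,0.68,0,2, 0,0,4,-0.07,0.68,0,2, 0,0,4,-0.04,0.68,0,2, 0,0,4,-0.04,0.68,0,2, 0,0,3,-0.03,0.51,0,2, 0,0,2,-0.01,0.34,0,2, 0,0,0,0,0,0,2]'
cat > m.py <<'E'
from h import *
s=get_state();w=get_image('wrist');t=get_image('top');C=np.array([.5695,.1105])
d=np.array(s['ee_pos'][:2])-C;x,y=s['ee_rot'][1:3]
A=lambda p:np.degrees(np.arctan2(p[...,1]-C[1],p[...,0]-C[0]))
print('tool',np.hypot(*d),np.degrees(np.arctan2(d[1],d[0])),np.degrees(np.arctan2(2*y*y-1,2*x*y)),s['ee_pos'])
u,v=np.meshgrid(range(512),range(384));uv=np.c_[u.ravel(),v.ravel()]
# slot from top view: non-grey pixels in the ring 88..108 mm on the disc plane, near the bar
P=onz(t,uv,.096);r=np.hypot(*(P[:,:2]-C).T);a=A(P)
hsv=cv2.cvtColor(t['frame'],cv2.COLOR_RGB2HSV).reshape(-1,3)
m=(hsv[:,1]>60)&(r>.086)&(r<.109)&(abs(a+96)<30)
print('slot',m.sum(),P[m,:2].mean(0),a[m].mean(),a[m].min(),a[m].max())
for n,im,st in (('w',w,s),('t',t,None)):
    P=dep(im,uv,st);r=np.hypot(*(P[:,:2]-C).T);a=A(P)
    m=(P[:,2]>.126)&(P[:,2]<.138)&(abs(r-.22)<.025)&(abs(a+96)<8)
    if m.sum(): print('post',n,m.sum(),P[m].mean(0),A(P[m].mean(0)),np.hypot(*(P[m].mean(0)[:2]-C)))
f=t['frame'];save('m%d.png'%round(s['clock']*100),cv2.resize(f[130:255,160:330],None,fx=4,fy=4,interpolation=cv2.INTER_CUBIC))
save('w%d.png'%round(s['clock']*100),w['frame'])
E
python3 m.py; ls pics
```

```text
clock: 13.3
ee_pos: [0.5727, 0.2105, 0.1288]
ee_rot: [0.0, 0.717, 0.697, 0.0]
wrist_force: [0.4, 0.2, 0.2]
opening: 0.02
grip_force: 0.0
tool 0.10002087017513804 88.18546729942535 -1.5474240399192107 [0.57266709 0.21047072 0.12875414]
slot 5 [0.57568993 0.00734845] -86.5621882452136 -86.71476617498111 -86.40214299054865
post t 35 [ 0.54504796 -0.10477774  0.13357538] -96.48009291785931 0.21666196572917304
c0.png
c1.png
m1330.png
s0.png
t0.png
t2.png
w1.png
w1330.png
```

View pics/m1330.png

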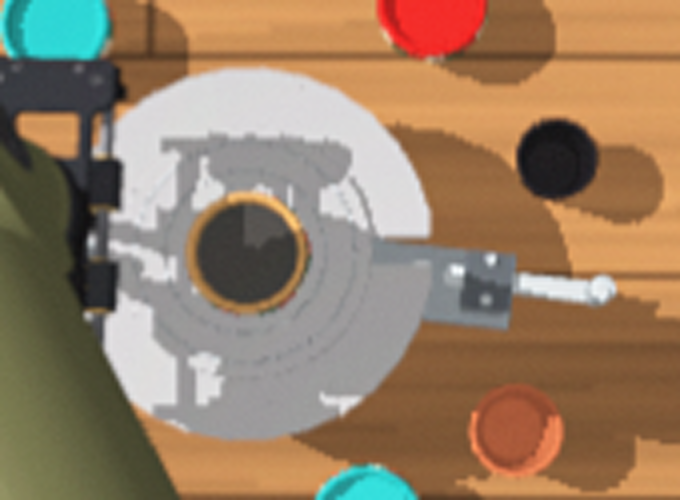

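The crop shows the slot's mouth at about (430,250) and its inner end near (373,250), slightly counter-clockwise of the bar line. The bowl is standing at (247,252), near the disc's centre. I'll measure the slot by depth.

```bash
cat > sl.py <<'E'
from h import *
t=get_image('top');C=np.array([.5695,.1105]);K=4
u,v=np.meshgrid(np.arange(160,330),np.arange(130,255));uv=np.c_[u.ravel(),v.ravel()]
D=dep(t,uv);P=onz(t,uv,.096);r=np.hypot(*(P[:,:2]-C).T);a=np.degrees(np.arctan2(*(P[:,:2]-C).T[::-1]))
for th in(.09,.06):
    m=(D[:,2]<th)&(r>.084)&(r<.110)&(abs(a+96)<25)
    if m.sum(): print('slot',m.sum(),P[m,:2].mean(0),a[m].mean())
s=get_state();d=np.array(s['ee_pos'][:2])-C;print(s['clock'],np.hypot(*d),np.degrees(np.arctan2(d[1],d[0])))
E
python3 sl.py; python3 - <<'E'
from h import *
import pickle
t,_=pickle.load(open('im0.pkl','rb'));C=np.array([.5695,.1105])
f=lambda x,y:((x+.5)/4-.5+160,(y+.5)/4-.5+130)
A=lambda p:np.degrees(np.arctan2(p[1]-C[1],p[0]-C[0]))
for q in ((430,250),(400,249),(373,249)): print(A(onz(t,[f(*q)],.094)[0]))
for q,z in (((472,288),.101),((520,285),.096),((602,289),.134)): print('bar',A(onz(t,[f(*q)],z)[0]))
E
```

```text
slot 70 [0.57073317 0.0134835 ] -89.27005285722267
slot 70 [0.57073317 0.0134835 ] -89.27005285722267
13.45 0.09972613359882271 88.29457771007642
-89.42194015846258
-88.9669773317866
-88.78082491179978
bar -99.27204388026976
bar -96.91152431045633
bar -96.68585865696122
```

```bash
python3 -m creep '[0,0,2,-0.03,0.34,0,2, 0,0,2,-0.03,0.34,0,2, 0,0,2,-0.03,0.34,0,2, 0,0,1,-0.02,0.20,0,2, 0,0,0,0,0,0,2]'; python3 sl.py
```

```text
clock: 14.08
ee_pos: [0.5847, 0.2082, 0.1284]
ee_rot: [0.0, 0.758, 0.652, -0.0]
wrist_force: [-0.5, 0.7, -0.0]
opening: 0.0201
grip_force: 0.1
slot 70 [0.55909823 0.01386015] -96.1411246863873
slot 67 [0.55872512 0.01374901] -96.36220148871726
14.125 0.09875433516620162 81.1346728378401
```

```bash
python3 -m creep '[0,0,0,0,-0.3,0,2.5, 0,0,0,0,0,-2,2.5, 0,0,0,0,0,-4,2.5, 0,0,-2,0,0,-5,2]'; python3 sl.py
python3 -m creep '[0,0,0,-4,0,0,1, 0,0,0,-5,0,0,0.8, 0,0,0,-5,0,0,0.8, 0,0,0,-5,0,0,0.8, 0,0,0,-5,0,0,0.8, 0,0,0,-5,0,0,0.8, 0,0,0,-4,0,0,0.8, 0,0,0,-2.6,0,0,0.8, 0,0,0,0,0,0,0.8]'
python3 m.py
```

```text
clock: 14.62
ee_pos: [0.5811, 0.2086, 0.2405]
ee_rot: [0.0, 0.746, 0.666, -0.0]
wrist_force: [1.2, 0.2, 0.5]
opening: 0.0216
grip_force: 0.0
slot 70 [0.55909823 0.01386015] -96.1411246863873
slot 67 [0.55872512 0.01374901] -96.36220148871726
14.675 0.10104530522092295 81.61956516986893
clock: 15.8
ee_pos: [0.5406, -0.1475, 0.2397]
ee_rot: [0.001, 0.748, 0.664, 0.0]
wrist_force: [-0.1, 1.0, 0.2]
opening: 0.008
grip_force: 0.0
tool 0.25963487531470864 -96.39923002063065 -6.8211168985281425 [ 0.54056225 -0.1475172   0.23974906]m.py:11: RuntimeWarning: Mean of empty slice.
  print('slot',m.sum(),P[m,:2].mean(0),a[m].mean(),a[m].min(),a[m].max())
  ret = um.true_divide(
  ret = ret.dtype.type(ret / rcount)
Traceback (most recent call last):
  File "m.py", line 11, in <module>
    print('slot',m.sum(),P[m,:2].mean(0),a[m].mean(),a[m].min(),a[m].max())
                                                     ~~~~~~~~^^
ValueError: zero-size array to reduction operation minimum which has no identity
```

```bash
python3 -m creep '[0,0,0,0,0,4,0.8, 0,0,0,0,0,4,0.8, 0,0,0,0,0,2.7,0.8, 0,0,0,0,0,1,0.8, 0,0,0,0,0,0,0.8]'
python3 -m creep '[0,0,0,0.8,0,0,0.8, 0,0,0,0.8,0,0,0.8, 0,0,0,0.6,0,0,0.8, 0,0,0,0.5,0,0,0.8, 0,0,0,0.5,0,0,0.8, 0,0,0,0.4,0,0,0.8, 0,0,0,0.4,0,0,0.8, 0,0,0,0,0,0,0.8]'
```

```text
clock: 16.52
ee_pos: [0.5411, -0.1436, 0.1218]
ee_rot: [-0.0, 0.746, 0.666, 0.0]
wrist_force: [0.2, -0.2, 0.1]
opening: 0.0081
grip_force: 0.0
clock: 17.52
ee_pos: [0.5458, -0.1045, 0.1217]
ee_rot: [0.0, 0.746, 0.666, 0.0]
wrist_force: [1.2, -2.8, 1.5]
opening: 0.0082
grip_force: 1.1
```

```bash
python3 -m creep '[0,0,0,0.4,0,0,0.8, 0,0,0,0.4,0,0,0.8, 0,0,0,0.4,0,0,0.8, 0,0,0,0.4,0,0,0.8, 0,0,0,0.3,0,0,0.8, 0,0,0,0,0,0,0.8]'
python3 -m creep '[0,0,0,0.2,0,0,0.8, 0,0,0,0.2,0,0,0.8, 0,0,0,0,0,0,0.8]'
```

```text
clock: 18.27
ee_pos: [0.5476, -0.0855, 0.1215]
ee_rot: [-0.0, 0.746, 0.666, 0.0]
wrist_force: [1.6, -1.6, 1.6]
opening: 0.0079
grip_force: 1.3
clock: 18.65
ee_pos: [0.548, -0.0819, 0.1215]
ee_rot: [-0.0, 0.746, 0.666, 0.0]
wrist_force: [2.9, -2.5, 1.3]
opening: 0.008
grip_force: 1.6
```

```bash
python3 -m creep '[0,0,0,0.15,0,0,0.8, 0,0,0,0,0,0,0.8]'
python3 -m creep '[0,0,0,0.15,0,0,0.8, 0,0,0,0,0,0,0.8]'
```

```text
clock: 18.9
ee_pos: [0.548, -0.0818, 0.1215]
ee_rot: [0.0, 0.747, 0.665, -0.001]
wrist_force: [1.5, -5.3, 2.8]
opening: 0.0082
grip_force: 2.6
clock: 19.15
ee_pos: [0.548, -0.0816, 0.1215]
ee_rot: [0.001, 0.747, 0.665, -0.001]
wrist_force: [1.4, -6.9, 1.4]
opening: 0.0081
grip_force: 3.6
```

```bash
python3 -m creep '[0,0,0,0.4,0,0,0.8, 0,0,0,0,0,0,0.8]'
python3 -m creep '[0,0,0,-1.5,0,0,0.8, 0,0,0,-2,0,0,0.8, 0,0,0,0,0,-4,0.8, 0,0,0,0,0,-5,0.8, 0,0,0,-5,0,0,0.8, 0,0,0,0,0,0,0.8]'
python3 - <<'E'
from h import *
t=get_image('top');f=t['frame'];C=np.array([.5695,.1105])
save('fin.png',cv2.resize(f[120:265,100:330],None,fx=3,fy=3,interpolation=cv2.INTER_CUBIC))
u,v=np.meshgrid(range(512),range(384));P=dep(t,np.c_[u.ravel(),v.ravel()]);r=np.hypot(*(P[:,:2]-C).T)
m=(P[:,2]>.126)&(P[:,2]<.138)&(r>.16)&(r<.24)&(abs(P[:,0]-.548)<.02)&(P[:,1]<0)
p=P[m].mean(0);print(m.sum(),p,np.hypot(*(p[:2]-C)))
E
```

```text
clock: 19.4
ee_pos: [0.5481, -0.0812, 0.1216]
ee_rot: [0.002, 0.748, 0.664, -0.003]
wrist_force: [0.8, -13.5, 2.0]
opening: 0.0081
grip_force: 6.4
clock: 20.15
ee_pos: [0.5374, -0.1633, 0.2111]
ee_rot: [-0.001, 0.748, 0.663, -0.001]
wrist_force: [1.1, 0.2, -0.2]
opening: 0.0079
grip_force: 0.0
34 [ 0.54967799 -0.06457473  0.13401132] 0.17619328397544182
```

View pics/fin.png

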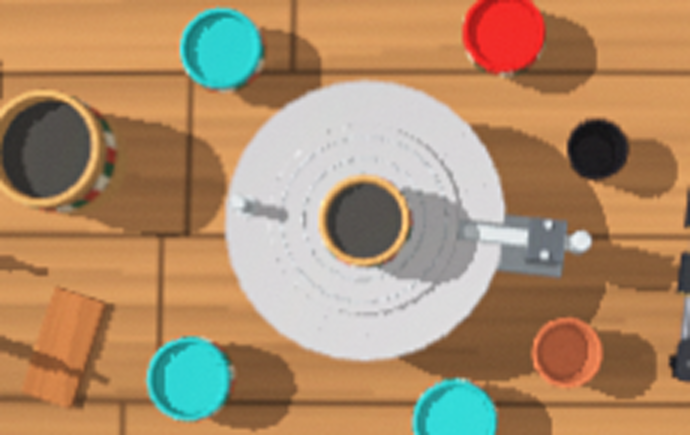

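The picture shows the bar fully in the slot from (500,235) to (465,230), with the post at (578,241), 176–177 mm from the axis, which is home. The peg is at (240,203) opposite, the bowl stands in the middle at (365,220), and the other items are where they were.

```bash
python3 -c "
from plant import *
print(sign_off())"
```

```text
the job is handed in; nothing more can be done
None
```

The wheel is locked: the bar is fully home in the slot, the bowl still stands in the middle of the wheel, nothing else on the table looks moved, and I handed the job in at about 20 s.

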